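# Dress the studio projector

## Task

Make the bench projector ready: stand the glass tint cell upright in the square corner seat, fully home and turned so that its two clear faces look along the light path (one towards the lamp, the other towards the lens), and slide the frosted diffuser plate from the rack down into the upright guides in front of the lamp until it sits on the bottom. Either may go first; lower both gently, never drop or tip the glass, and leave the white panel in the rack, the brush can and the bottle where they are.

Things in the scene. Friction and masses are not known exactly. Their poses are not given: they have to be found in the camera images.
- cell_mid (a point): Centre (55 mm above the underside) of the loose tint cell, a closed square block 50 x 50 x 110 mm, 0.3 kg, upright on the table at any yaw, z up. Two opposite faces are clear glass and look along +x and -x; the other two (+y, -y) are black and opaque. A black ridge on its aluminium top, 10 wide, 6 high, runs along x. Grip it across either pair of faces; either clear face may look at the lamp.
- seat (a point): Centre of the floor of the cell seat on the projector, 12 mm above the table. Four aluminium corner angles enclose a square 54 x 54 mm and rise 32 mm above the floor, flared at the top; the cell fits in any of four turns. x points along the light path, from lamp to lens; z up.
- guide (a point): Centre of the floor between the two upright aluminium plate guides on the projector (12 mm above the table), between lamp and seat. x points along the light path (across the plate's thickness), y along the plate's width, z up. The guides rise 74 mm above this floor, flared at the top; their slot is 12 mm wide along x, 94 mm long along y. Either side of the plate may face the lamp.
- projector: Fixed projector, plywood base 360 (x) x 120 x 12 mm, origin under its centre, light path along +x. At x from the origin: grey lamp housing, 100 mm wide, -175 to -105 mm, top 130 mm above the table; plate guides at -30 mm; cell seat at +70 mm; round lens in a mount 84 mm across at +150 to +170 mm, top 109 mm above the table.
- plate_mid (a point): Centre of the frame of the loose diffuser plate: upright dark steel frame 90 mm wide (x), 8 mm thick (y), 100 mm high (z up) with a frosted glass window, 0.16 kg. On the middle of its top edge stands a grip tab 50 wide, 10 thick, 28 high, its centre 64 mm above this point. The underside is 50 mm below it. Starts upright in one of the two slots of the rack.
- rack_top (a point): Centre of the fixed wooden rack at the height of its slot walls (50 mm above the table). Rack 116 (x) x 130 (y) x 50 mm with two upright slots along x at y = +35 and -35 mm, each 12 mm wide and 98 mm long, slot floors 10 mm above the table; lift things straight up 40 mm to clear them. One slot holds the diffuser plate, the other the white panel.
- panel: Plain white wooden painting panel without window or tab, 90 (x) x 8 (y) x 80 mm (z), origin under its centre; stands in the other slot of the rack. To be left alone.
- brush_can: Steel can with brushes, 72 mm across, 95 mm high (brushes to about 205 mm), origin under its centre. To be left alone.
- bottle: Closed bottle, 60 mm across, 150 mm high, origin under its centre. To be left alone.
Mind the look-alikes: they are no part of the job. Leave any orange or yellow look-alike of the part that bears cell_mid alone.

How it is judged:
By the outcome, as a careful person would: the job done as asked, in the order asked, and still so for the second after the job is handed in, with the robot touching nothing.
It also fails if it takes over 67 s, if anything falls off the work surface, if the arm or the gripper's body presses on something with over 40 N, if the wrist force passes 120 N, or if a joint passes its speed limit or range.

## Robot

A 6-joint arm with a two-finger parallel gripper is mounted at the origin on the work surface. World frame = base frame: x ahead of the robot, y to its left, z up, the work surface at z = 0. Lengths are in mm, angles in rad, forces in N, time in s.
With the tool pointing down it reaches from about 350 to 775 mm from the base axis. Payload 7.3 kg.
Tool frame: the origin (TCP) lies at the very end of the fingers, on their centre line; the grasp point (between the pads) lies 19 mm behind it (bot.grip_point_offset is the distance from the TCP to the grasp point, in mm); z points along the fingers, y is the line along which they close (so a half turn about z gives the same grasp; the last joint's range is limited). The gripper opens to 92 mm and grips with 3 to 60 N. Pads are 19 mm wide; open, the fingers measure 130 mm over their backs; the gripper's body (75 mm by 190 mm) begins 47 mm behind the grasp point.
Start: joints at [-1.368, 0.342, 1.524, -0, 1.275, -0.146], TCP at [179.452, -493.398, 226.741] pointing down, gripper open.
Joint ranges: [-2.53, 2.53], [-0.77, 2.02], [0.04, 2.7], [-1, 4.14], [0.28, 2.66], [-3.11, 3.11]. Speed limits (rad/s): [2.57, 2.57, 3.14, 3.14, 3.14, 3.14].

## Interface

Orientations are given as [roll, pitch, yaw] about the fixed x, y, z axes, in that order (R = Rz(yaw) Ry(pitch) Rx(roll)).
In Python, from plant import bot gives the robot as it stands. The module is installed in compiled form; this text tells all that it offers.
- The arm moves only by the shell command python3 -m jog 'ROWS' [OPENING]. ROWS is JSON, a list of rows, each a list of 6 numbers: the shift along the tool's x, y, z in mm, then the turn, a rotation vector about the tool's x, y, z in rad. In form: [[dx, dy, dz, rx, ry, rz], ...]. A call has 1 to 12 rows; each row shifts and turns the commanded pose from where the row before left it, along the tool's axes as they then stand; what a row does not reach is not made up. A row lasts 1/10 s, in which the tool goes at most 50 mm and 8.59 degrees, less where a joint would pass 70% of its speed; a pose out of reach is approached as far as the arm can. A call with a gripper value outside its range is refused whole. OPENING is the opening in per cent of the stroke, from 0 (shut) to 100 (fully open), set as the call begins (- or left out, the last holds). The fingers move at their own pace and stop on an object; the grip force is fixed at half the most. Time passes only in rows, so rows that do not move let the fingers close. It gives the time, the measured TCP pose, the force, the opening and the grip force at its end, in the units of the state.
- bot.get_obs(): the state, without advancing time (a new reading comes with each control period).
- bot.capture(name): name is "side" or "top"; returns the picture (480x640x3 uint8, red, green, blue); there is no depth.
- bot.camera_model(name): a dict with "fx", "fy", "cx", "cy" (pixels), "position" and "orientation" of the camera in the world. Camera axes: x right, y down, z forward; pixel columns grow to the right and rows downward; lengths in mm; the calibration is good to about 2 mm. A picture is of the moment at which its call begins. camera_model takes no time and is no camera call.
- bot.close_job(): hands the job in; it is judged then, once.
Trained networks look in the newest picture that a camera, given by its name, has taken for a name from the list of things; names that differ only in an ending like _2 or _b are one class to them, and where a whole thing is asked for, a point or a joint stands for the part that bears it (a point fixed in the world has none). Each returns a list of dicts, best first, with "p" (0 to 1); they miss things now and then, are a little off and sometimes report something else, mostly with a low value. They report only what shows in the picture. A call takes as long as a camera call. They do not tell look-alikes from the thing itself.
- bot.outline_of(target, camera): "mask" (480x640 bool, what is visible of it) and "pixel" ([column, row] in pixels, amid what is visible of it).
The state is a dict: "time": time; "joint_positions": joint angles; "dq": joint speeds; "tau": joint torques, N m; "tool_pos": TCP position; "tcp_rot": TCP orientation; "contact_force": force on the tool from outside, world axes, zero at the start; "moment": the same for the moment, N m; "grip_width": finger opening in mm; "finger_force": force on a finger pad.
Only numpy, scipy, OpenCV 4.12 (cv2) and the standard library are available. Lean on these libraries where they do the work, as an engineer would, in place of code of your own. Each camera call takes 0.05 s, during which the arm holds its last target. There are 200 camera calls.

## Working session

There is one attempt and no reset: what is moved stays moved. The work goes in short steps, Python scripts to look and compute and a shell command to move; the robot and the scene stay as the last step left them, time stands still between calls to the robot, and variables do not carry over. Pictures are saved under pics/ and viewed, at most 10 in all, crops included, and the job is handed in when it is done.

```bash
mkdir -p pics; python3 - <<'E'
from plant import bot
import cv2,numpy as np
for n in("top","side"):
    im=bot.capture(n);cv2.imwrite(f"pics/{n}0.png",im[:,:,::-1]);np.save(f"{n}0.npy",im)
    print(n,bot.camera_model(n))
    for t in("cell_mid","plate_mid","projector","panel","brush_can","bottle","rack_top"):
        try:
            for d in bot.outline_of(t,n)[:4]: print(t,round(d["p"],2),np.round(d["pixel"]),d["mask"].sum())
        except Exception as e: print(t,e)
o=bot.get_obs();print(o["time"],o["tool_pos"],o["tcp_rot"],o["grip_width"])
E
```

```text
top {'fx': 466.49848900575586, 'fy': 466.49848900575586, 'cx': 318.40957259307413, 'cy': 238.31055145404548, 'position': array([ 432.53476498,   -2.43436139, 1063.55195443]), 'orientation': array([-2.97772616, -0.01320951, -1.55296472])}
cell_mid 0.96 [387. 330.] 847
cell_mid 0.81 [380. 283.] 824
cell_mid 0.74 [335. 300.] 604
plate_mid 0.87 [431. 254.] 613
projector 0.82 [210. 247.] 8738
panel 0.59 [463. 256.] 459
brush_can 0.78 [367. 167.] 1292
brush_can 0.68 [443. 261.] 1888
bottle 0.67 [323. 159.] 845
rack_top 0.98 [442. 261.] 2024
side {'fx': 463.6943708158098, 'fy': 463.6943708158098, 'cx': 318.0303858009344, 'cy': 233.84175071147172, 'position': array([ 537.19063784, -816.30230693,  565.24384244]), 'orientation': array([-2.12678674,  0.01667561, -0.06161443])}
cell_mid 0.9 [281. 274.] 2152
cell_mid 0.77 [258. 242.] 1422
cell_mid 0.56 [226. 285.] 2549
plate_mid 0.87 [318. 304.] 2362
projector 0.57 [309. 199.] 4755
projector 0.2 [322. 369.] 3792
panel 0.82 [324. 343.] 1583
brush_can 0.67 [421. 254.] 2981
bottle 0.73 [418. 223.] 680
rack_top 0.77 [317. 365.] 3949
0.8 [ 179.45518121 -493.39485195  226.77983244] [3.14145018e+00 1.64002698e-05 3.48818056e-01] 91.62062031443199
```

View pics/top0.png

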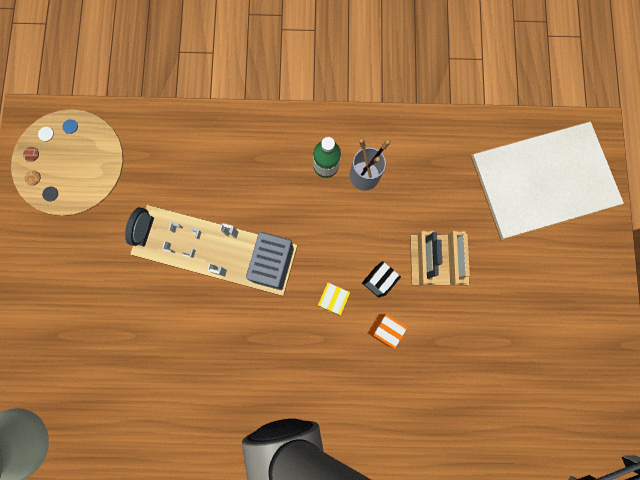

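View pics/side0.png

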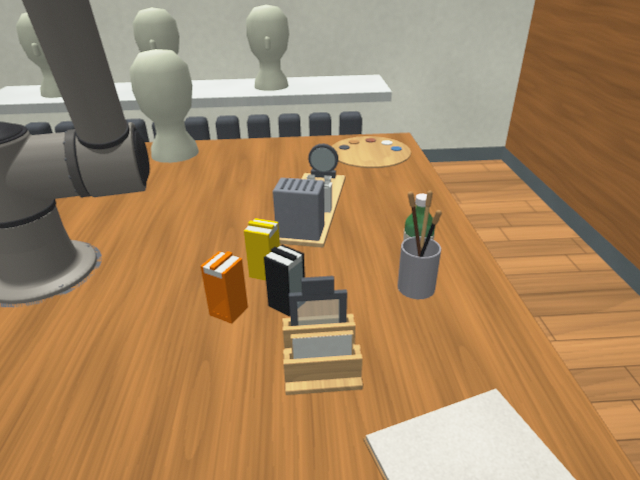

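```bash
cat > h.py <<'E'
import numpy as np,cv2
from scipy.spatial.transform import Rotation as Ro
from plant import bot
def w(n,px,z):
    m=bot.camera_model(n);R=Ro.from_euler("xyz",m["orientation"]).as_matrix()
    px=np.atleast_2d(px).astype(float)
    d=np.c_[(px[:,0]-m["cx"])/m["fx"],(px[:,1]-m["cy"])/m["fy"],np.ones(len(px))]@R.T
    p=np.array(m["position"]);return (p+d*((z-p[2])/d[:,2])[:,None])[:,:2]
def proj(n,P):
    m=bot.camera_model(n);R=Ro.from_euler("xyz",m["orientation"]).as_matrix()
    c=(np.atleast_2d(P)-m["position"])@R
    return np.c_[c[:,0]/c[:,2]*m["fx"]+m["cx"],c[:,1]/c[:,2]*m["fy"]+m["cy"]]
E
python3 - <<'E'
import cv2,numpy as np
im=np.load("top0.npy")[:,:,::-1]
a=cv2.resize(im[235:355,320:480],None,fx=5,fy=5,interpolation=2);cv2.imwrite("pics/ca.png",a)
a=cv2.resize(im[195:300,122:304],None,fx=4.4,fy=4.4,interpolation=2);cv2.imwrite("pics/cb.png",a[:600,:800])
from h import *
print(w("top",[[381,279]],110),w("top",[[210,247]],12),w("top",[[431,254]],130))
E
```

```text
[[ 508.60625104 -141.77818338]] [[581.71803305 232.57874474]] [[ 559.48785049 -240.4241532 ]]
```

View pics/ca.png

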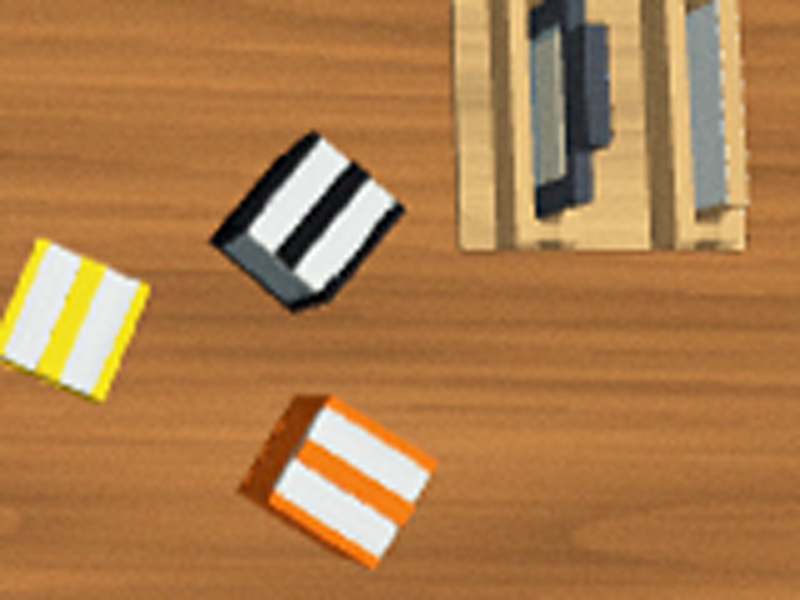

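View pics/cb.png

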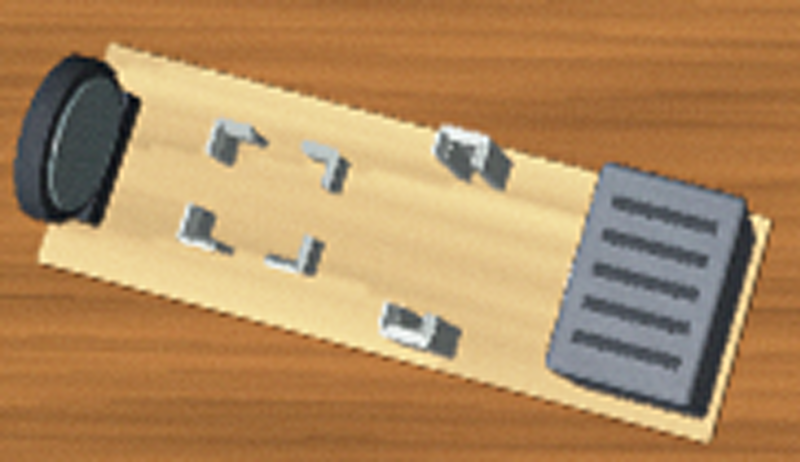

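```bash
python3 - <<'E'
from h import *
from scipy.optimize import least_squares as LS
A=lambda p:(np.array(p)+.5)/5-.5+[320,235]
B=lambda p:(np.array(p)+.5)/4.4-.5+[122,195]
def fit(M,px,x0):
    M=np.array(M,float)
    def P(q):
        c,s=np.cos(q[2]),np.sin(q[2]);return np.c_[q[0]+c*M[:,0]-s*M[:,1],q[1]+s*M[:,0]+c*M[:,1],M[:,2]]
    r=LS(lambda q:(proj("top",P(q))-px).ravel(),x0,x_scale=[10,10,.1]);print(np.round(r.x,3),"res",np.round(r.fun,1).tolist());return r.x
q=fit([[180,-60,12],[180,60,12],[-180,60,12],[-180,-60,12],[-105,-50,130],[-175,-50,130],[-175,50,130],[-105,50,130]],
 B([[112,43],[38,262],[710,440],[772,215],[608,163],[748,200],[690,408],[548,365]]),[580,230,1.4])
c,s=np.cos(q[2]),np.sin(q[2])
for k,x in(("guide",-30),("seat",70)):print(k,q[0]+c*x,q[1]+s*x)
# cell: ridge along x; white inset 2mm
print("cell");fit([[23,23,110],[23,-23,110],[-23,-23,110],[-23,23,110]],A([[320,136],[403,211],[325,292],[250,228]]),[508,-142,-.6])
print("tab");fit([[25,5,138],[25,-5,138],[-25,-5,138],[-25,5,138]],A([[582,25],[608,25],[608,148],[584,150]]),[559,-240,0])
print(w("top",A([[453,0],[460,248],[745,248]]),50))
im=np.load("top0.npy")[:,:,::-1];a=cv2.resize(im[220:300,395:485],None,fx=7,fy=7,interpolation=2)
im2=np.load("side0.npy")[:,:,::-1];b=cv2.resize(im2[160:245,260:350],None,fx=6,fy=6,interpolation=2)
cv2.imwrite("pics/cc.png",a)
E
```

```text
[577.09  222.782   1.329] res [-0.3, -0.2, -0.3, -0.0, 0.6, 0.7, 0.7, 0.6, -0.8, -1.0, 0.7, -0.7, 0.5, -0.1, -1.0, 0.7]
guide 569.9132911236952 193.65285012137025
seat 593.8366692762487 290.7490497265552
cell
[ 510.986 -148.966   -0.707] res [-0.4, 0.3, 0.1, 0.2, 1.2, 0.9, -0.9, -1.4]
tab
[ 5.62862e+02 -2.53986e+02 -1.30000e-02] res [0.1, -0.0, -0.2, 0.1, 0.1, 0.2, -0.1, -0.3]
[[ 612.72838743 -215.62068425]
 [ 503.35612433 -217.1007988 ]
 [ 505.68236264 -341.46956985]]
```

View pics/cc.png

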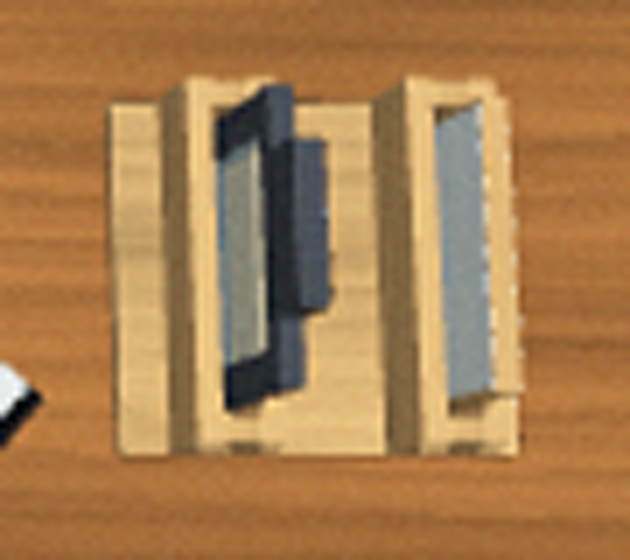

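```bash
cat >> h.py <<'E'
def go(x,y,z,yaw):
    o=bot.get_obs();t=o["tool_pos"];a=o["tcp_rot"];R=Ro.from_euler("xyz",a)
    d=R.inv().apply(np.array([x,y,z])-t)
    rv=(R.inv()*Ro.from_euler("xyz",[np.pi,0,yaw])).as_rotvec()
    print("tool d",np.round(d,1),"rot",np.round(rv,3),"| pos",np.round(t,1),"yaw",round(a[2],3),"t",round(o["time"],2),"w",round(o["grip_width"],1),"F",np.round(o["contact_force"],1))
E
python3 - <<'E'
from h import *
C=lambda p:(np.array(p)+.5)/7-.5+[395,220]
print("frame top",w("top",C([[264,88],[292,88],[303,385],[275,390]]),110))
print("tab top",w("top",C([[300,140],[328,140],[330,305],[300,315]]),138))
A=lambda p:(np.array(p)+.5)/5-.5+[320,235]
print("cell",w("top",A([[320,136],[403,211],[325,292],[250,228]]),110))
print("ridge",w("top",A([[358,163],[370,172],[300,264],[280,250]]),116))
print("others",w("top",[[334,299],[389,331]],110))
go(563,-255,170,np.pi/2)
E
python3 -m jog '[[45,-9,0,0,0,0],[45,-9,0,0,0,0],[45,-9,0,0,0,0],[45,-9,0,0,0,0],[45,-9,0,0,0,0],[45,-9,0,0,0,0],[45,-9,0,0,0,0],[45,-9,0,0,0,0],[40,-9,0,0,0,0],[40,-9,0,0,0,0],[0,0,0,0,0,0]]'
```

```text
frame top [[ 608.1877419  -249.20411801]
 [ 608.35661654 -257.56496352]
 [ 519.89509849 -258.71988539]
 [ 518.27120218 -250.44983308]]
tab top [[ 588.00898484 -252.02812749]
 [ 588.17076211 -260.12439327]
 [ 540.37202114 -259.48746621]
 [ 537.33434683 -250.81639346]]
cell [[ 544.09664743 -147.2846888 ]
 [ 513.85394304 -181.20089813]
 [ 480.25168253 -149.00491768]
 [ 505.71395753 -118.41995835]]
ridge [[ 532.60631962 -161.86665867]
 [ 529.01304544 -166.74683831]
 [ 491.05496844 -137.9888116 ]
 [ 496.56486517 -129.87986359]]
others [[ 466.24368915  -46.07662793]
 [ 404.44859844 -157.45797094]]
tool d [441.9 -93.   56.8] rot [ 0.     0.    -1.222] | pos [ 179.5 -493.4  226.8] yaw 0.349 t 0.8 w 91.6 F [-0.4  0.7  0.7]
time: 1.9
tool_pos: [565.5, -255.0, 226.1]
tcp_rot: [-3.141, -0.001, 0.354]
contact_force: [-0.7, -0.6, -0.3]
grip_width: 91.6
finger_force: 0.0
```

```bash
python3 -m jog '[[0,0,8,0,0,-0.14],[0,0,8,0,0,-0.14],[0,0,8,0,0,-0.14],[0,0,8,0,0,-0.14],[0,0,8,0,0,-0.14],[0,0,8,0,0,-0.14],[0,0,8,0,0,-0.14],[0,0,0,0,0,-0.14],[0,0,0,0,0,-0.11],[0,0,0,0,0,0]]'; python3 -c "
from h import *
go(563.5,-254.7,115,1.584)"
```

```text
time: 2.9
tool_pos: [561.6, -258.9, 170.6]
tcp_rot: [-3.141, 0.0, 1.579]
contact_force: [-0.1, -0.5, -0.9]
grip_width: 91.7
finger_force: 0.0
tool d [ 4.2  1.9 55.6] rot [-0.     0.    -0.005] | pos [ 561.6 -258.9  170.6] yaw 1.579 t 2.9 w 91.7 F [-0.1 -0.5 -0.9]
```

```bash
python3 -m jog '[[4,2,10,0,0,-0.005],[0,0,15,0,0,0],[0,0,15,0,0,0],[0,0,15,0,0,0],[0,0,0,0,0,0]]'; python3 -m jog '[[0,0,0,0,0,0],[0,0,0,0,0,0],[0,0,0,0,0,0],[0,0,0,0,0,0],[0,0,0,0,0,0],[0,0,0,0,0,0],[0,0,0,0,0,0],[0,0,0,0,0,0]]' 50
```

```text
time: 3.4
tool_pos: [562.7, -253.4, 112.9]
tcp_rot: [-3.137, -0.003, 1.582]
contact_force: [0.2, 1.1, -0.8]
grip_width: 91.8
finger_force: 0.0
time: 4.2
tool_pos: [564.2, -254.5, 115.9]
tcp_rot: [3.141, 0.0, 1.584]
contact_force: [0.1, -1.6, 1.8]
grip_width: 49.6
finger_force: 30.0
```

```bash
python3 -m jog '[[0,0,0,0,0,0],[0,0,0,0,0,0],[0,0,0,0,0,0],[0,0,0,0,0,0],[0,0,0,0,0,0.1],[0,0,0,0,0,0.14],[0,0,0,0,0,0.14],[0,0,0,0,0,0.14],[0,0,0,0,0,0.14],[0,0,0,0,0,0.14],[0,0,0,0,0,0.14],[0,0,0,0,0,0.14]]' 100;  python3 -m jog '[[0,0,0,0,0,0.14],[0,0,0,0,0,0.14],[0,0,0,0,0,0.14],[0,0,0,0,0,0.07],[0,0,0,0,0,0],[0,0,0,0,0,0]]'; python3 -c "
from h import *
go(564.2,-254.7,108,0.013)"
```

```text
time: 5.4
tool_pos: [564.1, -254.4, 115.6]
tcp_rot: [-3.142, 0.0, 0.498]
contact_force: [-0.2, -0.1, 0.1]
grip_width: 91.9
finger_force: 0.0
time: 6.0
tool_pos: [564.2, -254.4, 115.7]
tcp_rot: [3.142, 0.0, 0.016]
contact_force: [-1.1, -0.4, -0.2]
grip_width: 91.8
finger_force: 0.0
tool d [0.  0.3 7.7] rot [0.    0.    0.003] | pos [ 564.2 -254.4  115.7] yaw 0.016 t 6.0 w 91.8 F [-1.1 -0.4 -0.2]
```

```bash
python3 -m jog '[[0,0,6,0,0,0],[0,0,0,0,0,0],[0,0,0,0,0,0],[0,0,0,0,0,0],[0,0,0,0,0,0],[0,0,0,0,0,0],[0,0,0,0,0,0],[0,0,0,0,0,0],[0,0,0,0,0,0],[0,0,0,0,0,0],[0,0,0,0,0,0],[0,0,0,0,0,0]]' 0; python3 -m jog '[[0,0,0,0,0,0],[0,0,0,0,0,0],[0,0,0,0,0,0],[0,0,-10,0,0,0],[0,0,-10,0,0,0],[0,0,-15,0,0,0],[0,0,-15,0,0,0],[0,0,0,0,0,0]]'
```

```text
time: 7.2
tool_pos: [564.2, -254.4, 109.7]
tcp_rot: [3.142, 0.0, 0.014]
contact_force: [-0.3, -0.5, -0.3]
grip_width: 9.8
finger_force: 30.0
time: 8.0
tool_pos: [565.5, -255.2, 162.9]
tcp_rot: [3.139, -0.005, 0.014]
contact_force: [0.2, -0.0, -2.5]
grip_width: 9.8
finger_force: 30.0
```

```bash
python3 -c "
from h import *
bot.capture('top')
go(569.9,193.7,200,-0.242)"
```

```text
tool d [  11.3 -448.4  -39.5] rot [ 0.001 -0.003  0.256] | pos [ 564.8 -254.8  161.3] yaw 0.014 t 8.05 w 9.7 F [ 0.1 -0.7 -2. ]
```

```bash
python3 -m jog '[[0,0,-25,0,0,0],[0,0,-25,0,0,0],[0,0,-25,0,0,0],[0,0,-25,0,0,0],[0,-20,0,0,0,0],[0,-40,0,0,0,0],[0,-40,0,0,0,0],[0,-40,0,0,0,0],[0,-40,0,0,0,0],[0,-40,0,0,0,0],[0,-40,0,0,0,0],[0,-40,0,0,0,0]]'; python3 -m jog '[[2,-40,0,0,0,0],[3,-40,0,0,0,0],[3,-40,0,0,0,0],[3,-28,0,0,0,0],[0,0,0,0,0,0.1],[0,0,0,0,0,0.1],[0,0,0,0,0,0.056],[0,0,0,0,0,0],[0,0,0,0,0,0],[0,0,0,0,0,0]]'; python3 - <<'E'
from h import *
im=bot.capture("top");a=cv2.resize(im[190:305,120:305],None,fx=4.3,fy=4.3,interpolation=2)
go(569.9,193.7,200,-0.242)
cv2.imwrite("pics/d.png",a[:600,:800,::-1])
np.save("top1.npy",im)
E
```

```text
time: 9.25
tool_pos: [558.6, 48.1, 258.0]
tcp_rot: [-3.141, 0.003, 0.014]
contact_force: [0.7, 0.6, -2.2]
grip_width: 10.1
finger_force: 30.0
time: 10.25
tool_pos: [568.5, 193.9, 259.1]
tcp_rot: [3.141, 0.001, -0.241]
contact_force: [0.3, 0.1, -1.7]
grip_width: 10.0
finger_force: 30.0
tool d [ 1.2 -0.2 59.3] rot [0.    0.001 0.001] | pos [568.7 193.8 259.3] yaw -0.241 t 10.3 w 10.1 F [ 0.5 -0.4 -1.3]
```

```bash
python3 - <<'E'
from h import *
im=np.load("top0.npy")[:,:,::-1];a=cv2.resize(im[215:281,158:246],None,fx=9,fy=9,interpolation=2)
q=[577.09,222.78,1.329];c,s=np.cos(q[2]),np.sin(q[2])
def rect(x0,x1,y0,y1,z,col):
    M=np.array([[x0,y0],[x1,y0],[x1,y1],[x0,y1]]);P=np.c_[q[0]+c*M[:,0]-s*M[:,1],q[1]+s*M[:,0]+c*M[:,1],[z]*4]
    p=(proj("top",P)-[158,215]+.5)*9-.5
    cv2.polylines(a,[np.round(p).astype(int)],True,col,1)
rect(43,97,-27,27,44,(0,0,255));rect(43,97,-27,27,12,(255,0,0))
rect(-36,-24,-47,47,86,(0,0,255));rect(-36,-24,-47,47,12,(255,0,0))
cv2.imwrite("pics/e.png",a)
E
```

```text
(no output)
```

View pics/e.png

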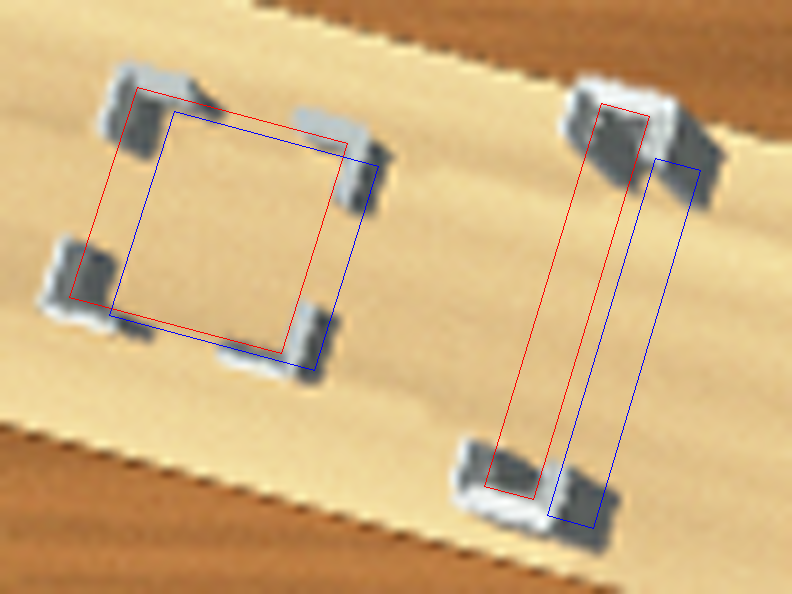

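View pics/d.png

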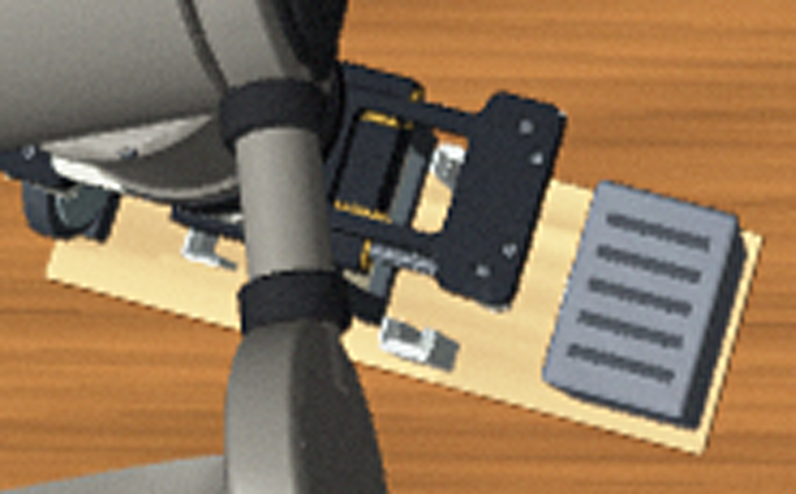

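```bash
python3 -m jog '[[1.5,0.9,10,0,0,0],[0,0,20,0,0,0],[0,0,20,0,0,0],[0,0,10,0,0,0],[0,0,4,0,0,0],[0,0,0,0,0,0],[0,0,0,0,0,0],[0,0,0,0,0,0]]';python3 -c "
from h import *
go(570.5,193.3,112,-0.242)"
```

```text
time: 11.1
tool_pos: [570.7, 192.6, 196.7]
tcp_rot: [-3.141, -0.002, -0.242]
contact_force: [-0.7, 0.8, -1.6]
grip_width: 10.0
finger_force: 30.0
tool d [-0.6 -0.6 84.7] rot [-0.001 -0.002 -0.   ] | pos [570.7 192.6 196.7] yaw -0.242 t 11.1 w 10.0 F [-0.7  0.8 -1.6]
```

```bash
python3 -m jog '[[-0.3,-0.5,3,0,0,0],[0,0,3,0,0,0],[0,0,3,0,0,0],[0,0,3,0,0,0],[0,0,3,0,0,0],[0,0,3,0,0,0],[0,0,3,0,0,0],[0,0,0,0,0,0]]'; python3 -m jog '[[0,0,4,0,0,0],[0,0,4,0,0,0],[0,0,4,0,0,0],[0,0,4,0,0,0],[0,0,0,0,0,0]]'
```

```text
time: 11.9
tool_pos: [569.8, 192.9, 174.1]
tcp_rot: [3.141, 0.001, -0.242]
contact_force: [-0.5, -0.1, -1.5]
grip_width: 9.7
finger_force: 30.0
time: 12.4
tool_pos: [569.7, 192.9, 157.9]
tcp_rot: [3.141, 0.001, -0.242]
contact_force: [-0.1, -0.6, -2.1]
grip_width: 9.6
finger_force: 30.0
```

Sliding freely (no contact force). Continue to the floor.

```bash
python3 -m jog '[[0,0,5,0,0,0],[0,0,5,0,0,0],[0,0,5,0,0,0],[0,0,5,0,0,0],[0,0,5,0,0,0],[0,0,5,0,0,0],[0,0,5,0,0,0],[0,0,0,0,0,0]]'; python3 -m jog '[[0,0,3,0,0,0],[0,0,3,0,0,0],[0,0,2,0,0,0],[0,0,1,0,0,0],[0,0,0,0,0,0]]'
```

```text
time: 13.2
tool_pos: [569.6, 192.9, 122.8]
tcp_rot: [3.141, 0.001, -0.242]
contact_force: [0.1, -0.1, -1.9]
grip_width: 9.7
finger_force: 30.0
time: 13.7
tool_pos: [570.0, 193.0, 114.5]
tcp_rot: [3.141, 0.0, -0.242]
contact_force: [0.6, 0.1, -1.9]
grip_width: 9.7
finger_force: 30.0
```

```bash
python3 -m jog '[[0,0,1,0,0,0],[0,0,1,0,0,0],[0,0,1,0,0,0],[0,0,0.5,0,0,0],[0,0,0,0,0,0]]'
```

```text
time: 14.2
tool_pos: [570.2, 193.0, 111.7]
tcp_rot: [-3.141, -0.001, -0.242]
contact_force: [-1.5, -0.6, 3.0]
grip_width: 9.7
finger_force: 30.0
```

```bash
python3 -m jog '[[0,0,0,0,0,0],[0,0,0,0,0,0],[0,0,0,0,0,0],[0,0,0,0,0,0],[0,0,0,0,0,0],[0,0,-6,0,0,0],[0,0,-15,0,0,0],[0,0,-30,0,0,0],[0,0,-30,0,0,0],[0,0,0,0,0,0]]' 40; python3 -c "
from h import *
go(512,-149,190,.864)"
```

```text
time: 15.2
tool_pos: [572.4, 193.5, 197.3]
tcp_rot: [-3.138, -0.008, -0.242]
contact_force: [0.7, 0.2, 0.0]
grip_width: 36.6
finger_force: 0.0
tool d [ 23.4 347.    6.2] rot [ 1.000e-03 -1.000e-02 -1.106e+00] | pos [572.4 193.5 197.3] yaw -0.242 t 15.2 w 36.6 F [0.7 0.2 0. ]
```

```bash
python3 -m jog '[[0,30,0,0,0,0],[2,40,0,0,0,0],[3,40,0,0,0,0],[3,40,0,0,0,0],[3,40,0,0,0,0],[3,40,0,0,0,0],[3,40,0,0,0,0],[3,40,0,0,0,0],[3,37,0,0,0,0],[0,0,0,0,0,-0.1],[0,0,0,0,0,-0.14],[0,0,0,0,0,-0.14]]' 100; python3 -m jog '[[0,0,0,0,0,-0.14],[0,0,0,0,0,-0.14],[0,0,0,0,0,-0.14],[0,0,0,0,0,-0.14],[0,0,0,0,0,-0.14],[0,0,0,0,0,-0.03],[0,0,0,0,0,0],[0,0,0,0,0,0]]'; python3 -c "
from h import *
go(512,-149,60,.87)
im=bot.capture('side');a=cv2.resize(im[140:330,170:400],None,fx=3.4,fy=3.1,interpolation=2)
cv2.imwrite('pics/f.png',a[:,:,::-1])"
```

```text
time: 16.4
tool_pos: [508.8, -149.8, 191.8]
tcp_rot: [-3.141, 0.001, 0.142]
contact_force: [0.5, 0.6, -1.1]
grip_width: 91.9
finger_force: 0.0
time: 17.2
tool_pos: [509.1, -149.4, 192.1]
tcp_rot: [-3.141, 0.0, 0.865]
contact_force: [0.8, -0.2, 1.1]
grip_width: 91.6
finger_force: 0.0
tool d [  2.2   2.  132.1] rot [-0.     0.    -0.005] | pos [ 509.1 -149.4  192.1] yaw 0.865 t 17.2 w 91.6 F [ 0.8 -0.2  1.1]
```

View pics/f.png

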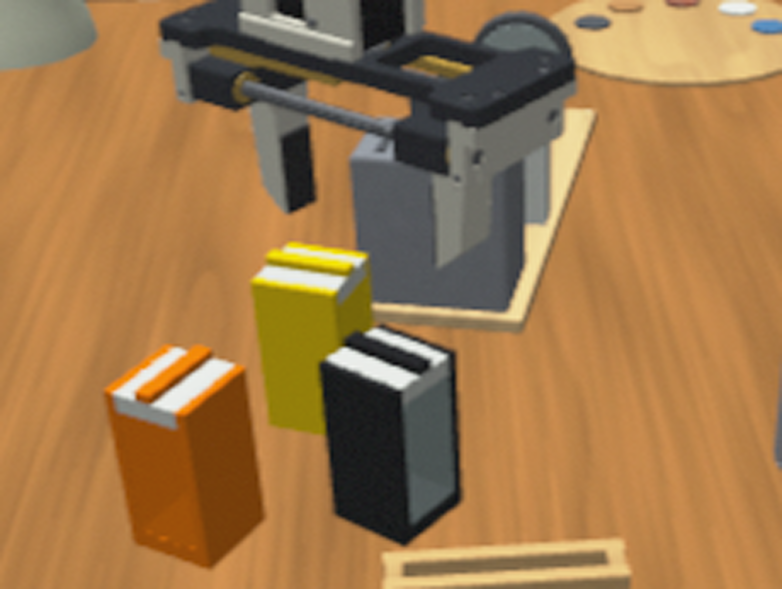

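```bash
python3 -m jog '[[2,2,20,0,0,-0.005],[0,0,25,0,0,0],[0,0,25,0,0,0],[0,0,25,0,0,0],[0,0,20,0,0,0],[0,0,10,0,0,0],[0,0,5,0,0,0],[0,0,0,0,0,0],[0,0,0,0,0,0]]'; python3 -m jog '[[0,0,0,0,0,0],[0,0,0,0,0,0],[0,0,0,0,0,0],[0,0,0,0,0,0],[0,0,0,0,0,0],[0,0,0,0,0,0],[0,0,0,0,0,0],[0,0,0,0,0,0]]' 50
```

```text
time: 18.15
tool_pos: [512.6, -149.4, 63.1]
tcp_rot: [3.14, -0.0, 0.873]
contact_force: [0.8, -0.6, -0.4]
grip_width: 91.6
finger_force: 0.0
time: 18.95
tool_pos: [511.7, -149.0, 62.2]
tcp_rot: [-3.141, 0.0, 0.873]
contact_force: [-1.6, 0.5, 2.0]
grip_width: 49.9
finger_force: 29.9
```

Now release, raise, turn by +1.571 in yaw, lower and squeeze across the black faces.

```bash
python3 -m jog '[[0,0,0,0,0,0],[0,0,0,0,0,0],[0,0,0,0,0,0],[0,0,0,0,0,0],[0,0,-20,0,0,0],[0,0,-25,0,0,0],[0,0,-25,0,0,0],[0,0,0,0,0,-0.1],[0,0,0,0,0,-0.14],[0,0,0,0,0,-0.14],[0,0,0,0,0,-0.14],[0,0,0,0,0,-0.14]]' 100; python3 -m jog '[[0,0,0,0,0,-0.14],[0,0,0,0,0,-0.14],[0,0,0,0,0,-0.14],[0,0,0,0,0,-0.14],[0,0,0,0,0,-0.14],[0,0,0,0,0,-0.14],[0,0,0,0,0,-0.071],[0,0,0,0,0,0],[0,0,0,0,0,0]]'; python3 -c "
from h import *
go(511.7,-149.0,62,2.444)"
```

```text
time: 20.15
tool_pos: [512.0, -149.2, 132.3]
tcp_rot: [3.141, 0.0, 1.539]
contact_force: [-1.0, -0.5, 0.6]
grip_width: 91.7
finger_force: 0.0
time: 21.05
tool_pos: [512.0, -149.2, 132.2]
tcp_rot: [-3.142, 0.0, 2.442]
contact_force: [0.9, -0.1, -0.1]
grip_width: 91.8
finger_force: 0.0
tool d [ 0.4 -0.1 70.2] rot [-0.     0.    -0.002] | pos [ 512.  -149.2  132.2] yaw 2.442 t 21.05 w 91.8 F [ 0.9 -0.1 -0.1]
```

```bash
python3 -m jog '[[0,0,15,0,0,0],[0,0,25,0,0,0],[0,0,20,0,0,0],[0,0,10,0,0,0],[0,0,0,0,0,0],[0,0,0,0,0,0]]'; python3 -m jog '[[0,0,0,0,0,0],[0,0,0,0,0,0],[0,0,0,0,0,0],[0,0,0,0,0,0],[0,0,0,0,0,0],[0,0,0,0,0,0],[0,0,0,0,0,0],[0,0,0,0,0,0],[0,0,0,0,0,0]]' 0
```

```text
time: 21.65
tool_pos: [512.4, -149.4, 62.8]
tcp_rot: [3.141, 0.001, 2.443]
contact_force: [-0.5, 0.5, 1.7]
grip_width: 92.0
finger_force: 0.0
time: 22.55
tool_pos: [512.1, -149.2, 62.3]
tcp_rot: [3.142, 0.0, 2.444]
contact_force: [0.5, 0.9, 0.9]
grip_width: 49.8
finger_force: 30.0
```

```bash
python3 -m jog '[[0,0,-10,0,0,0],[0,0,-20,0,0,0],[0,0,-30,0,0,0],[0,0,-30,0,0,0],[0,0,-30,0,0,0],[0,0,-30,0,0,0],[0,0,-15,0,0,0],[0,0,0,0,0,0],[0,0,0,0,0,0]]';  python3 -c "
from h import *
go(593.8,290.7,227,1.329)"
```

```text
time: 23.45
tool_pos: [511.4, -148.9, 226.6]
tcp_rot: [-3.141, -0.001, 2.444]
contact_force: [-1.0, -0.1, -4.8]
grip_width: 50.1
finger_force: 30.0
tool d [ 2.193e+02  3.898e+02 -3.000e-01] rot [-1.000e-03 -1.000e-03  1.115e+00] | pos [ 511.4 -148.9  226.6] yaw 2.444 t 23.45 w 50.1 F [-1.  -0.1 -4.8]
```

```bash
python3 -m jog '[[10,18,0,0,0,0],[15,27,0,0,0,0],[21,37,0,0,0,0],[21,37,0,0,0,0],[21,37,0,0,0,0],[21,37,0,0,0,0],[21,37,0,0,0,0],[21,37,0,0,0,0],[21,37,0,0,0,0],[21,37,0,0,0,0],[15,29,0,0,0,0],[11,20,0,0,0,0]]'; python3 -m jog '[[0,0,0,0,0,0.1],[0,0,0,0,0,0.14],[0,0,0,0,0,0.14],[0,0,0,0,0,0.14],[0,0,0,0,0,0.14],[0,0,0,0,0,0.14],[0,0,0,0,0,0.14],[0,0,0,0,0,0.1],[0,0,0,0,0,0.075],[0,0,0,0,0,0],[0,0,0,0,0,0],[0,0,0,0,0,0]]';  python3 -c "
from h import *
go(593.7,290.3,74,1.329)"
```

```text
time: 24.65
tool_pos: [593.8, 292.7, 224.4]
tcp_rot: [-3.138, -0.002, 2.446]
contact_force: [0.8, 0.2, -3.5]
grip_width: 50.1
finger_force: 30.0
time: 25.85
tool_pos: [594.5, 290.3, 226.3]
tcp_rot: [-3.14, 0.001, 1.33]
contact_force: [-0.1, 0.4, -3.2]
grip_width: 49.8
finger_force: 30.0
tool d [ -0.   -0.6 152.3] rot [-0.001  0.001  0.001] | pos [594.5 290.3 226.3] yaw 1.33 t 25.85 w 49.8 F [-0.1  0.4 -3.2]
```

```bash
python3 -m jog '[[0,-0.6,15,0,0,0],[0,0,25,0,0,0],[0,0,25,0,0,0],[0,0,25,0,0,0],[0,0,15,0,0,0],[0,0,8,0,0,0],[0,0,0,0,0,0],[0,0,0,0,0,0],[0,0,0,0,0,0]]';  python3 -m jog '[[0,0,3,0,0,0],[0,0,3,0,0,0],[0,0,3,0,0,0],[0,0,3,0,0,0],[0,0,3,0,0,0],[0,0,0,0,0,0]]';python3 -c "
from h import *
go(593.7,290.3,74,1.329)"
```

```text
time: 26.75
tool_pos: [594.9, 290.8, 115.5]
tcp_rot: [3.14, -0.001, 1.329]
contact_force: [0.3, 0.6, -4.3]
grip_width: 49.7
finger_force: 30.0
time: 27.35
tool_pos: [593.8, 290.4, 98.5]
tcp_rot: [-3.141, 0.001, 1.329]
contact_force: [-1.0, -0.4, -3.6]
grip_width: 49.8
finger_force: 30.0
tool d [-0.1 -0.1 24.5] rot [-0.001  0.001 -0.   ] | pos [593.8 290.4  98.5] yaw 1.329 t 27.35 w 49.8 F [-1.  -0.4 -3.6]
```

```bash
python3 -m jog '[[0,0,3,0,0,0],[0,0,3,0,0,0],[0,0,3,0,0,0],[0,0,3,0,0,0],[0,0,3,0,0,0],[0,0,3,0,0,0],[0,0,0,0,0,0]]';  python3 -m jog '[[0,0,1.5,0,0,0],[0,0,1.5,0,0,0],[0,0,1,0,0,0],[0,0,1,0,0,0],[0,0,0,0,0,0]]'
```

```text
time: 28.05
tool_pos: [593.9, 290.4, 80.5]
tcp_rot: [-3.141, 0.001, 1.329]
contact_force: [-0.1, -0.4, -3.0]
grip_width: 49.9
finger_force: 30.0
time: 28.55
tool_pos: [594.1, 290.5, 76.0]
tcp_rot: [-3.141, 0.0, 1.329]
contact_force: [0.3, 0.1, -3.9]
grip_width: 49.9
finger_force: 30.0
```

```bash
python3 -m jog '[[0,0,1,0,0,0],[0,0,0.7,0,0,0],[0,0,0.5,0,0,0],[0,0,0,0,0,0]]'
```

```text
time: 28.95
tool_pos: [594.2, 290.5, 74.3]
tcp_rot: [3.141, -0.0, 1.329]
contact_force: [-1.7, -0.5, -0.2]
grip_width: 50.0
finger_force: 30.0
```

```bash
python3 -m jog '[[0,0,0.5,0,0,0],[0,0,0,0,0,0]]'; python3 -m jog '[[0,0,0,0,0,0],[0,0,0,0,0,0],[0,0,0,0,0,0],[0,0,0,0,0,0],[0,0,0,0,0,0],[0,0,-10,0,0,0],[0,0,-20,0,0,0],[0,0,-30,0,0,0],[0,0,-30,0,0,0],[0,0,-30,0,0,0],[0,0,-30,0,0,0],[0,0,0,0,0,0]]' 85; python3 -m jog '[[-20,20,0,0,0,0],[-30,30,0,0,0,0],[-30,30,0,0,0,0],[-30,30,0,0,0,0],[-30,30,0,0,0,0],[-30,30,0,0,0,0],[-30,30,0,0,0,0],[-20,20,0,0,0,0],[0,0,0,0,0,0]]'; python3 - <<'E'
from h import *
t=bot.capture("top");s=bot.capture("side")
a=cv2.resize(t[190:300,120:305],(800,476),interpolation=2);b=cv2.resize(s[130:260,260:360],None,fx=4.5,fy=4.5,interpolation=2)
cv2.imwrite("pics/g.png",a[:,:,::-1]);cv2.imwrite("pics/h.png",b[:,:,::-1])
E
```

```text
time: 29.15
tool_pos: [594.2, 290.6, 74.3]
tcp_rot: [3.141, -0.0, 1.329]
contact_force: [-2.6, -1.5, 4.7]
grip_width: 49.9
finger_force: 30.0
time: 30.35
tool_pos: [596.1, 291.3, 229.8]
tcp_rot: [3.133, -0.006, 1.329]
contact_force: [0.5, -0.6, 0.4]
grip_width: 78.2
finger_force: 0.0
time: 31.25
tool_pos: [756.0, 19.5, 221.8]
tcp_rot: [-3.141, 0.001, 1.324]
contact_force: [-0.1, 0.1, 0.3]
grip_width: 77.9
finger_force: 0.0
```

View pics/g.png

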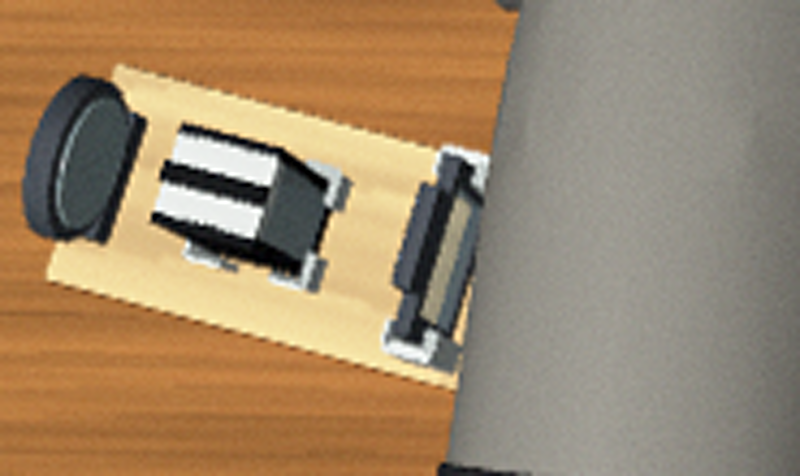

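The final picture shows the cell at (240,200) seated square, with its ridge along the light path and its glass face towards the lamp. The plate at (435,250) sits between both guides, and the arm is clear.

```bash
python3 -c "
from plant import bot
print(bot.close_job())"
```

```text
the job is handed in; nothing more can be done
None
```

The job is handed in at about 31 s: the black tint cell stands home in the seat with its clear faces along the light path, and the diffuser plate sits on the floor of its guides; the white panel, brush can, bottle and look-alike cells were not touched.

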